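# Find and press the concealed catch of a battery box

## Robot

A 6-joint arm with a two-finger parallel gripper is mounted at the origin on a cart in front of the work surface, level with it; the furniture and walls round the work are solid. World frame = base frame: x ahead of the robot, y to its left, z up, the work surface at z = 0. Lengths are in m, angles in rad, forces in N, time in s.
With the tool pointing down it reaches from about 0.3 to 0.875 m from the base axis. Payload 6.4 kg.
Tool frame: the origin (TCP) lies midway between the tips of the shut fingers; the grasp point (between the pads) lies 19 mm behind it; z points along the fingers, y is the line along which they close (so a half turn about z gives the same grasp; the last joint's range is limited). The gripper opens to 85 mm and grips with 20 to 120 N. Pads are 22 mm wide; open, the fingers measure 114 mm over their backs; the gripper's body (76 mm by 85 mm) begins 54 mm behind the grasp point. The pads swing forward as they close: fully open they stand 13 mm farther back than shut.
Start: joints at [-1.348, 0.181, 1.607, -0, 1.354, -0.206], TCP at [0.239, -0.523, 0.231] pointing down, gripper open.
Joint ranges: [-2.99, 2.99], [-0.89, 2.07], [0.3, 2.58], [-1.14, 4.28], [0, 2.63], [-3.12, 3.12]. Speed limits (rad/s): [2.57, 2.57, 3.01, 3.14, 3.14, 3.14].

## Interface

Orientations are given as a unit quaternion [w, x, y, z].
In Python, from bench import sensors, vision, ctrl gives the robot as it stands.
- The arm moves only by the tool carry_out, never from a script. Its argument "deltas" is text: rows parted by semicolons, each of 7 numbers parted by spaces: the shift along the tool's x, y, z in mm, then the turn, a rotation vector about the tool's x, y, z in rad, then the closure, from 0 (fully open) to 1 (shut). In form: tx ty tz ax ay az claw; .... A call has 1 to 12 rows; each row is the pose to reach, as a shift and turn from the pose commanded when the call began, along the tool's axes at that moment; what a row does not reach only later rows make up. A row lasts 1/8 s, in which the tool goes at most 62.5 mm and 10.7 degrees, less where a joint would pass 70% of its speed; a pose out of reach is approached as far as the arm can. A call with a gripper value outside its range is refused whole. The fingers move at their own pace and stop on an object; the grip force is fixed at half the most. Time passes only in rows, so rows that repeat a pose let the fingers close. It gives the time, the measured TCP pose, the force, the opening and the grip force at its end, in the units of the state.
- sensors.get_obs(): the state, without advancing time (a new reading comes with each control period).
- vision.camera(name): name is "scene" or "top" or "wrist"; returns the picture (480x640x3 uint8, blue, green, red); there is no depth.
- vision.camera_model(name): a dict with "K" (3x3 intrinsics, pixels), "extrinsics" (4x4, takes a point from world to camera coordinates); the wrist camera has in their place "hand_eye" (4x4, takes a point from camera to tool coordinates, whose origin is the TCP and whose axes are the flange's). Camera axes: x right, y down, z forward; pixel columns grow to the right and rows downward; lengths in m; the calibration is good to about 2 mm. A picture is of the moment at which its call begins: read the wrist's pose just before it. camera_model takes no time and is no camera call.
- ctrl.hand_in(): hands the job in; it is judged then, once.
The state is a dict: "time_s": time; "q": joint angles; "dq": joint speeds; "joint_efforts": joint torques, N m; "eef_pos": TCP position; "eef_rot": TCP orientation; "wrist_force": force on the tool from outside, world axes, zero at the start; "torque": the same for the moment, N m; "opening": opening from 0.0 (shut) to 1.0 (fully open); "grasp_force": force on a finger pad.
Only numpy, scipy, OpenCV 4.12 (cv2) and the standard library are available. Lean on these libraries where they do the work, as an engineer would, in place of code of your own. Each camera call takes 0.05 s, during which the arm holds its last target. There are 200 camera calls.

## Task

The low wooden box holds spare batteries under a hatch that has no handle. One of the six flush square tiles beside the hatch is a concealed push button: feel across the tiles with a fingertip, without forcing any of them, press the one that gives fully in, so that the hatch lifts, and leave the hatch standing ajar. Do not touch the hatch itself, and leave the mug, the tape measure and the glue stick where they stand.

Things in the scene. Friction and masses are not known exactly. Their poses are not given: they have to be found in the camera images.
- lock_box: Low wooden box fixed to the worktop, 128 (x) x 294 (y) x 55 mm high; origin at the centre of its underside, z up, -x side towards the robot; it may be turned some 12 degrees either way. Flat top, 55 mm above the origin: six square tiles at its -y end, the hatch at its +y end.
- panel (a point): Centre of the tile panel, on the box's top, axes as the box. Six identical tiles, 48 x 48 mm, flush with the top and with the 2 mm ribs between: centres at x = -26 and +26 mm, y = -52, 0 and +52 mm from here. Five are rigid; one, at any of the six places and looking just like the rest, is the push button (joint catch).
- catch (a joint): How far the button tile is pushed in, m: 0 flush with the panel, 0.006 fully in. It moves straight down against a steady 3.5 to 5 N, lifting the hatch as it goes, and stays where it is left.
- hatch (a joint): Angle of the hatch, rad: 0 shut and flush with the top, 0.36 fully up. Plate 108 (x) x 96 (y) x 8 mm in the box's top, centre at x = 0, y = +87 mm in the box frame, hinged on its far (+x) edge; its near edge rises about 37 mm. It rises in step with the button, 0.06 rad per mm, and stays up.
- mug: Green and white mug, 78 mm across, 116 mm over the handle, 101 mm high, standing loose beside the box; origin at the centre of its underside.
- tape_measure: Yellow tape measure, 32 x 74 x 60 mm high, standing loose beside the box; origin at the centre of its underside.
- glue_stick: Glue stick, 28 mm across, 92 mm high, standing loose at the hatch end of the box; origin at the centre of its underside.
Not all that is in view belongs to the job. Of the things that look like the glue_stick, take the one that is farthest to the robot's right at the start. What is shaped like the mug but orange is not meant.

How it is judged:
On the way:
1. the concealed button is pressed in and the hatch has lifted (value of joint hatch above 0.25 rad and value of joint catch above 0.0045 m), for 0.2 s.
At the end, for the whole second after the job is handed in: The button tile is in by more than 4.5 mm, the hatch stands ajar by more than 0.25 rad and is at rest, and the mug, tape measure and glue stick stand upright within 20 mm of where they were (all of step 1 and not (velocity of joint hatch above 0.05 rad/s) and angle between each of mug, tape_measure, glue_stick's own z axis and vertical below 0.1 rad and distance of each of mug, tape_measure, glue_stick from where it was at the start of the episode below 0.02 m); the robot touches nothing.
It fails at once if the mug is moved more than 20 mm or lifted (distance of mug from where it was at the start of the episode above 0.02 m).
It fails at once if the tape measure is moved more than 20 mm or lifted (distance of tape_measure from where it was at the start of the episode above 0.02 m).
It fails at once if the glue stick is moved more than 20 mm or lifted (distance of glue_stick from where it was at the start of the episode above 0.02 m).
It fails at once if the hatch is pushed or pried (more than 3 N) (contact force between any of the fingers, the arm and hatch above 3 N).
It fails at once if the panel is forced (more than 100 N) (contact force between the fingers and anything else above 100 N).
It also fails if it takes over 64 s, if anything falls off the work surface, if the arm or the gripper's body presses on something with over 40 N, if the wrist force passes 120 N, or if a joint passes its speed limit or range.

## Working session

There is one attempt and no reset: what is moved stays moved. The work goes in short steps, Python scripts to look and compute and a tool call to move; the robot and the scene stay as the last step left them, time stands still between calls to the robot, and variables do not carry over. Pictures are saved under pics/ and viewed, at most 10 in all, crops included, and the job is handed in when it is done.

Besides the shell and the picture viewer there is one more tool, called after "Call:" in YAML: its name, and indented under it one key for each argument. carry_out: Moves the arm, as the interface text tells. Its arguments: {"type":"object","properties":{"deltas":{"type":"string"}},"required":["deltas"]}

```bash
mkdir -p pics; python3 - <<'E'
from bench import sensors, vision
import cv2,numpy as np
o=sensors.get_obs();print(o)
for n in("top","scene"):
    cv2.imwrite(f"pics/{n}0.png",vision.camera(n)); m=vision.camera_model(n);print(n,m)
print(vision.camera_model("wrist"))
E
```

```text
{'time_s': 0.0, 'q': array([-1.34832302e+00,  1.81557130e-01,  1.60800985e+00, -2.93791609e-06,
        1.35383307e+00, -2.06296456e-01]), 'dq': array([ 0.00015601, -0.00025354, -0.00042745,  0.00157958, -0.0006126 ,
        0.00099214]), 'joint_efforts': array([ 4.41335415e-04, -4.44876730e+01, -3.51335192e+01, -3.51526651e-04,
        9.03596054e-03, -1.33927762e-05]), 'eef_pos': array([ 0.23894702, -0.52237871,  0.23037424]), 'eef_rot': array([-9.03656258e-04,  9.77106977e-01,  2.12746655e-01, -8.74359589e-06]), 'wrist_force': array([-0.0543817 , -0.15273926,  0.47197474]), 'torque': array([ 0.02029979, -0.04309163,  0.00635523]), 'grasp_force': 0.0, 'opening': 0.9961317482581865}
top {'K': array([[492.19985423,   0.        , 324.03710669],
       [  0.        , 492.19985423, 235.89894538],
       [  0.        ,   0.        ,   1.        ]]), 'extrinsics': array([[ 0.0085787 , -0.99974938, -0.02067824, -0.03661364],
       [-0.99870361, -0.00752846, -0.05034301,  0.49299438],
       [ 0.05017472,  0.02108331, -0.9985179 ,  1.30615408],
       [ 0.        ,  0.        ,  0.        
[... 259 characters left out ...]

       [-0.81098064,  0.13012449, -0.57041916,  0.44138845],
       [ 0.56017614, -0.10868913, -0.82121213,  1.05507762],
       [ 0.        ,  0.        ,  0.        ,  1.        ]])}
{'K': array([[401.58777451,   0.        , 323.00435448],
       [  0.        , 401.58777451, 240.12850147],
       [  0.        ,   0.        ,   1.        ]]), 'hand_eye': array([[-1.69418942e-04, -9.55779790e-01, -2.94083260e-01,
         7.41664289e-02],
       [ 9.99999960e-01, -2.28276830e-04,  1.65815099e-04,
        -2.05029385e-04],
       [-2.25615115e-04, -2.94083221e-01,  9.55779791e-01,
        -1.43918835e-01],
       [ 0.00000000e+00,  0.00000000e+00,  0.00000000e+00,
         1.00000000e+00]])}
```

View pics/top0.png

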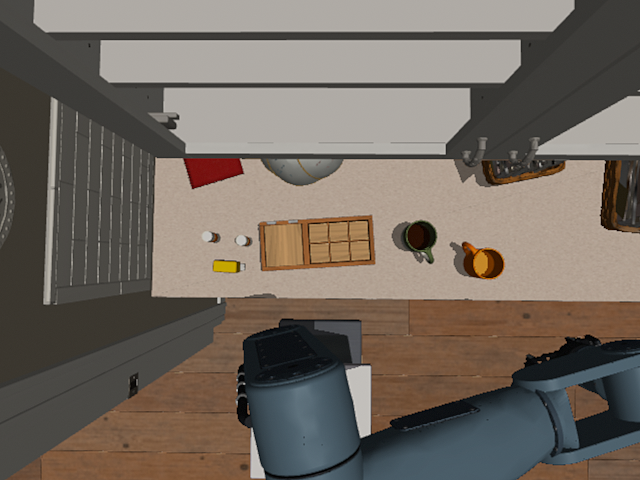

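View pics/scene0.png

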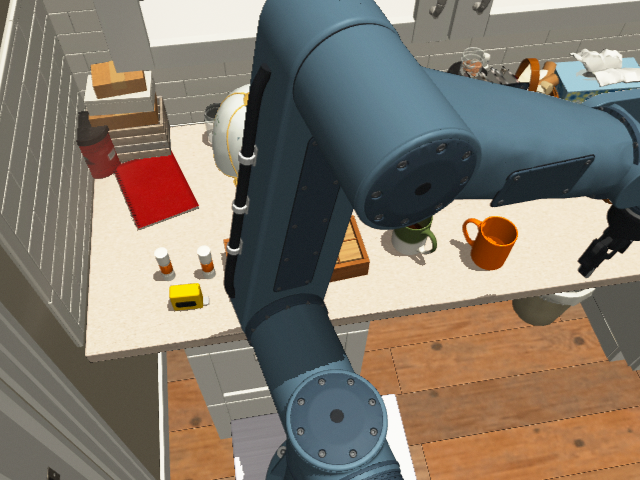

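The top view shows the box at about px (260–375, 215–270): hatch on the left, six tiles around (340,241). The green mug is at (420,237), the orange decoy mug at (484,262) and the tape measure at (227,266). Two glue sticks are in view, at (242,240) and (210,237); the target is (242,240), the one farther right. The tile panel has no lookalike.

```bash
cat > h.py <<'E'
import numpy as np,cv2
from bench import vision,sensors
from scipy.spatial.transform import Rotation as R
def model(n,o=None):
    m=vision.camera_model(n)
    if n!="wrist": return m["K"],np.linalg.inv(m["extrinsics"])
    T=np.eye(4);q=o["eef_rot"];T[:3,:3]=R.from_quat(np.r_[q[1:],q[0]]).as_matrix();T[:3,3]=o["eef_pos"]
    return m["K"],T@m["hand_eye"]
def ray(K,C,uv,z):
    d=C[:3,:3]@np.linalg.inv(K)@np.array([*uv,1.]);return C[:3,3]+d*(z-C[2,3])/d[2]
def proj(K,C,p):
    c=K@(C[:3,:3].T@(np.array(p)-C[:3,3]));return c[:2]/c[2]
E
python3 - <<'E'
from h import *
im=cv2.imread("pics/top0.png");K,C=model("top")
hsv=cv2.cvtColor(im,cv2.COLOR_BGR2HSV)
m=cv2.inRange(hsv,(5,80,40),(22,255,255));m[:, :245]=0;m[:,385:]=0;m[:205]=0;m[280:]=0
m=cv2.morphologyEx(m,cv2.MORPH_CLOSE,np.ones((7,7)))
c=max(cv2.findContours(m,0,1)[0],key=cv2.contourArea)
b=cv2.boxPoints(cv2.minAreaRect(c));print(b)
P=np.array([ray(K,C,u,.055) for u in b]);print(P.round(3));print(np.linalg.norm(np.diff(P,axis=0),axis=1),P.mean(0))
for n,u,z in(("mug",(420,236),.1),("glue",(242,240),.09),("tape",(227,266),.06)):print(n,ray(K,C,u,z).round(3))
cv2.imwrite("pics/c0.png",cv2.resize(im[195:285,195:445],None,fx=3.2,fy=3.2,interpolation=2))
E
```

```text
[[258.3209  221.59746]
 [372.0726  214.57576]
 [375.1154  263.8694 ]
 [261.36368 270.8911 ]]
[[ 0.527  0.138  0.055]
 [ 0.547 -0.158  0.055]
 [ 0.42  -0.166  0.055]
 [ 0.399  0.128  0.055]]
[0.29604275 0.12772784 0.29451381] [ 0.47339481 -0.01442942  0.055     ]
mug [ 0.49  -0.273  0.1  ]
glue [0.477 0.173 0.09 ]
tape [0.411 0.216 0.06 ]
```

View pics/c0.png

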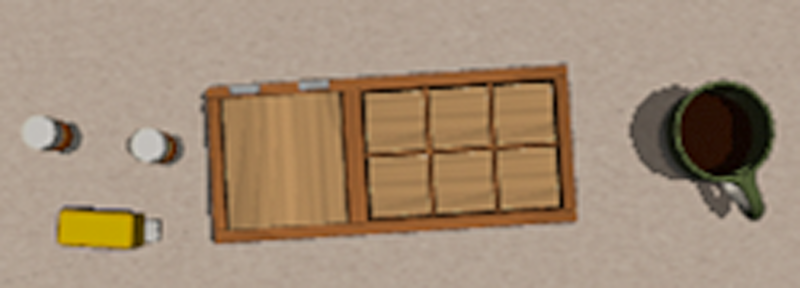

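Rectangle measures 296 x 128 mm, matching the given 294 x 128. Next I work out the panel points.

```bash
cat >> h.py <<'E'
def delta(p,head):
    o=sensors.get_obs();q=o["eef_rot"];M=R.from_quat(np.r_[q[1:],q[0]]).as_matrix()
    print("d mm",(M.T@(np.array(p)-o["eef_pos"])*1000).round(1),"az",round(np.arctan2(M[1,0],M[0,0])-head,3),o["eef_pos"].round(4),"tilt",M[:,2].round(3))
E
python3 - <<'E'
from h import *
K,C=model("top")
f=lambda x,y:ray(K,C,(195+x/3.2,195+y/3.2),.055)
p=[f(*u) for u in((394,118),(459,116),(524,113),(400,184),(463,179),(529,176))]
print(np.round(p,3),np.mean(p,0))
delta([*np.mean(p,0)[:2],.23],.068)
E
```

```text
[[ 0.501 -0.018  0.055]
 [ 0.503 -0.071  0.055]
 [ 0.506 -0.123  0.055]
 [ 0.448 -0.023  0.055]
 [ 0.452 -0.074  0.055]
 [ 0.455 -0.128  0.055]] [ 0.47784259 -0.07292753  0.055     ]
d mm [ 404.1 -309.5    1.1] az 0.361 [ 0.239  -0.5224  0.2305] tilt [-0.     0.002 -1.   ]
```

Call:
carry_out:
  deltas: "50 -38 0 0 0 0.05 1; 100 -77 0 0 0 0.1 1; 150 -115 0 0 0 0.15 1; 200 -154 0 0 0 0.2 1; 250 -192 0 0 0 0.25 1; 300 -230 0 0 0 0.3 1; 350 -268 0 0 0 0.36 1; 404 -309 0 0 0 0.36 1; 404 -309 0 0 0 0.36 1; 404 -309 0 0 0 0.36 1; 404 -309 0 0 0 0.36 1; 404 -309 0 0 0 0.36 1"

```text
time_s: 1.6
eef_pos: [0.4776, -0.0753, 0.2313]
eef_rot: [0.0, 0.999, 0.033, -0.0]
wrist_force: [-0.3, -0.0, 0.6]
opening: 0.0
grasp_force: 0.0
```

```bash
python3 - <<'E'
from h import *
o=sensors.get_obs();im=vision.camera("wrist")
K,C=model("wrist",o)
delta([.478,-.073,.1],.068);print(o["wrist_force"],o["opening"])
for x in(-.026,.026):
  for y in(-.052,0,.052):
    c,s=np.cos(.068),np.sin(.068);p=[.478+c*x-s*y,-.073+s*x+c*y,.055];u=proj(K,C,p);print(np.round(p,3),u.round());cv2.circle(im,tuple(int(v) for v in u),4,(0,0,255),2)
cv2.imwrite("pics/w0.png",im)
E
```

```text
d mm [  0.4  -2.2 131.3] az -0.001 [ 0.4777 -0.0752  0.2313] tilt [-0. -0. -1.]
[-0.32596221 -0.00878171  0.59818637] 4.9694755196145286e-05
[ 0.456 -0.127  0.055] [382. 241.]
[ 0.452 -0.075  0.055] [320. 241.]
[ 0.449 -0.023  0.055] [258. 242.]
[ 0.507 -0.123  0.055] [385. 179.]
[ 0.504 -0.071  0.055] [320. 179.]
[ 0.5   -0.019  0.055] [255. 179.]
```

View pics/w0.png

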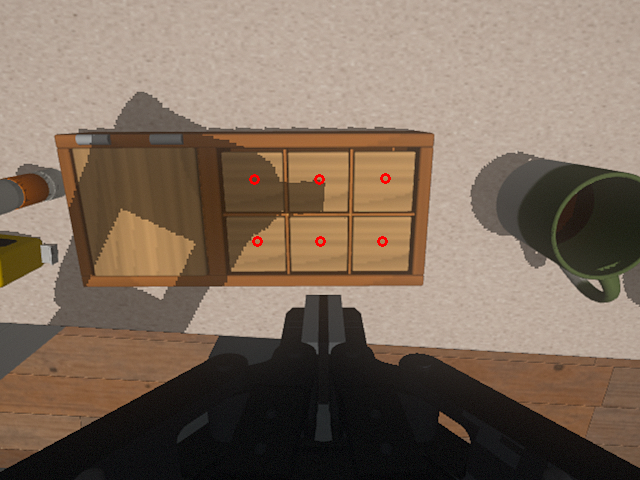

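The wrist view confirms all six predicted tile centres, at px (255/320/384, 179 and 241), lie near the tile middles. I'll start with the near-middle tile.

Call:
carry_out:
  deltas: "-26 -2 55 0 0 0 1; -26 -2 110 0 0 0 1; -26 -2 150 0 0 0 1; -26 -2 168 0 0 0 1; -26 -2 168 0 0 0 1; -26 -2 168 0 0 0 1; -26 -2 168 0 0 0 1"

```text
time_s: 2.52
eef_pos: [0.4529, -0.0743, 0.0645]
eef_rot: [0.001, 0.999, 0.034, 0.001]
wrist_force: [0.1, 0.0, 0.9]
opening: 0.005
grasp_force: 0.0
```

Call:
carry_out:
  deltas: "0 0 1 0 0 0 1; 0 0 2 0 0 0 1; 0 0 3 0 0 0 1; 0 0 4 0 0 0 1; 0 0 4 0 0 0 1; 0 0 4 0 0 0 1"

```text
time_s: 3.28
eef_pos: [0.4519, -0.0737, 0.0593]
eef_rot: [-0.0, 0.999, 0.034, -0.0]
wrist_force: [0.4, -0.3, -0.1]
opening: 0.002
grasp_force: 0.0
```

Call:
carry_out:
  deltas: "0 0 1 0 0 0 1; 0 0 2 0 0 0 1; 0 0 3 0 0 0 1; 0 0 3 0 0 0 1; 0 0 3 0 0 0 1"

```text
time_s: 3.9
eef_pos: [0.452, -0.0737, 0.0563]
eef_rot: [-0.0, 0.999, 0.034, -0.0]
wrist_force: [-1.7, -0.9, -0.4]
opening: 0.0
grasp_force: 0.0
```

Call:
carry_out:
  deltas: "0 0 1 0 0 0 1; 0 0 1 0 0 0 1; 0 0 1 0 0 0 1; 0 0 1 0 0 0 1"

```text
time_s: 4.4
eef_pos: [0.452, -0.0738, 0.0553]
eef_rot: [0.0, 0.999, 0.034, 0.0]
wrist_force: [0.1, -0.1, -0.0]
opening: 0.0
grasp_force: 0.0
```

Call:
carry_out:
  deltas: "0 0 1 0 0 0 1; 0 0 1 0 0 0 1; 0 0 1 0 0 0 1; 0 0 1 0 0 0 1"

```text
time_s: 4.9
eef_pos: [0.4521, -0.0738, 0.055]
eef_rot: [0.0, 0.999, 0.034, -0.0]
wrist_force: [-3.3, 1.5, 8.7]
opening: -0.0
grasp_force: 4.5
```

Rigid: it stopped at 55.0 mm with 8.7 N. Stiffness is about 12 N/mm, so I'll probe the next tile (middle tile's -y neighbour).

Call:
carry_out:
  deltas: "0 0 -6 0 0 0 1; 0 26 -6 0 0 0 1; 0 52 -6 0 0 0 1; 0 52 -6 0 0 0 1; 0 52 -4 0 0 0 1; 0 52 -3 0 0 0 1; 0 52 -2 0 0 0 1; 0 52 -1 0 0 0 1; 0 52 0 0 0 0 1; 0 52 0.5 0 0 0 1; 0 52 0.5 0 0 0 1; 0 52 0.5 0 0 0 1"

```text
time_s: 6.4
eef_pos: [0.4556, -0.1253, 0.055]
eef_rot: [-0.0, 0.999, 0.035, -0.0]
wrist_force: [-5.2, 3.8, 14.7]
opening: 0.003
grasp_force: 7.6
```

Rigid. Next is the far tile at the -y end (commanded depth unchanged).

Call:
carry_out:
  deltas: "0 0 -6 0 0 0 1; 26 0 -6 0 0 0 1; 52 0 -6 0 0 0 1; 52 0 -6 0 0 0 1; 52 0 -4 0 0 0 1; 52 0 -3 0 0 0 1; 52 0 -2 0 0 0 1; 52 0 -1 0 0 0 1; 52 0 0 0 0 0 1; 52 0 0 0 0 0 1; 52 0 0 0 0 0 1; 52 0 0 0 0 0 1"

```text
time_s: 7.9
eef_pos: [0.5071, -0.1221, 0.055]
eef_rot: [0.0, 0.999, 0.035, -0.0]
wrist_force: [-5.4, 1.9, 13.5]
opening: 0.003
grasp_force: 6.6
```

Call:
carry_out:
  deltas: "0 0 -6 0 0 0 1; 0 -26 -6 0 0 0 1; 0 -52 -6 0 0 0 1; 0 -52 -6 0 0 0 1; 0 -52 -4 0 0 0 1; 0 -52 -3 0 0 0 1; 0 -52 -2 0 0 0 1; 0 -52 -1 0 0 0 1; 0 -52 0 0 0 0 1; 0 -52 0 0 0 0 1; 0 -52 0 0 0 0 1; 0 -52 0 0 0 0 1"

```text
time_s: 9.4
eef_pos: [0.5039, -0.0706, 0.055]
eef_rot: [0.0, 0.999, 0.034, -0.0]
wrist_force: [-5.4, -0.3, 13.0]
opening: 0.001
grasp_force: 6.5
```

Rigid again. Next is the far tile beside the hatch.

Call:
carry_out:
  deltas: "0 0 -6 0 0 0 1; 0 -26 -6 0 0 0 1; 0 -52 -6 0 0 0 1; 0 -52 -6 0 0 0 1; 0 -52 -4 0 0 0 1; 0 -52 -3 0 0 0 1; 0 -52 -2 0 0 0 1; 0 -52 -1 0 0 0 1; 0 -52 0 0 0 0 1; 0 -52 0 0 0 0 1; 0 -52 0 0 0 0 1; 0 -52 0 0 0 0 1"

```text
time_s: 10.9
eef_pos: [0.5004, -0.0188, 0.055]
eef_rot: [0.0, 0.999, 0.034, -0.0]
wrist_force: [-5.3, -0.4, 13.9]
opening: -0.001
grasp_force: 6.6
```

By elimination it should be the near tile beside the hatch, which I'll probe the same way.

Call:
carry_out:
  deltas: "0 0 -6 0 0 0 1; -26 0 -6 0 0 0 1; -52 0 -6 0 0 0 1; -52 0 -6 0 0 0 1; -52 0 -4 0 0 0 1; -52 0 -3 0 0 0 1; -52 0 -2 0 0 0 1; -52 0 -1 0 0 0 1; -52 0 0 0 0 0 1; -52 0 0 0 0 0 1; -52 0 0 0 0 0 1; -52 0 0 0 0 0 1"

```text
time_s: 12.4
eef_pos: [0.4485, -0.0219, 0.0539]
eef_rot: [0.0, 0.999, 0.034, 0.0]
wrist_force: [1.2, -0.1, 2.5]
opening: 0.001
grasp_force: 0.6
```

It gives (53.9 mm at low force). Pressing fully in.

Call:
carry_out:
  deltas: "0 0 1 0 0 0 1; 0 0 2 0 0 0 1; 0 0 3 0 0 0 1; 0 0 4 0 0 0 1; 0 0 5 0 0 0 1; 0 0 5.5 0 0 0 1; 0 0 5.5 0 0 0 1; 0 0 5.5 0 0 0 1"

```text
time_s: 13.4
eef_pos: [0.4487, -0.022, 0.049]
eef_rot: [0.0, 0.999, 0.034, 0.0]
wrist_force: [-1.1, 0.3, 11.3]
opening: -0.003
grasp_force: 5.7
```

Fully in (z 49.0 mm, force rising at the stop). I'll lift straight up and move away from the hatch.

Call:
carry_out:
  deltas: "0 0 -5 0 0 0 1; 0 0 -20 0 0 0 1; 0 0 -50 0 0 0 1; 0 0 -90 0 0 0 1; 0 0 -130 0 0 0 1; 0 0 -160 0 0 0 1; 0 25 -180 0 0 0 1; 0 50 -180 0 0 0 1; 0 50 -180 0 0 0 1; 0 50 -180 0 0 0 1; 0 50 -180 0 0 0 1; 0 50 -180 0 0 0 1"

```text
time_s: 14.9
eef_pos: [0.4517, -0.0711, 0.2281]
eef_rot: [-0.0, 0.999, 0.035, -0.0]
wrist_force: [0.2, 0.5, 0.5]
opening: 0.0
grasp_force: 0.0
```

```bash
python3 - <<'E'
from h import *
cv2.imwrite("pics/w1.png",vision.camera("wrist"));o=sensors.get_obs();print(o["eef_pos"],o["wrist_force"],abs(o["dq"]).max())
E
```

```text
[ 0.45171726 -0.0712099   0.22815071] [ 0.4853475  -0.78740765  0.86917616] 0.0030012072771004854
```

View pics/w1.png

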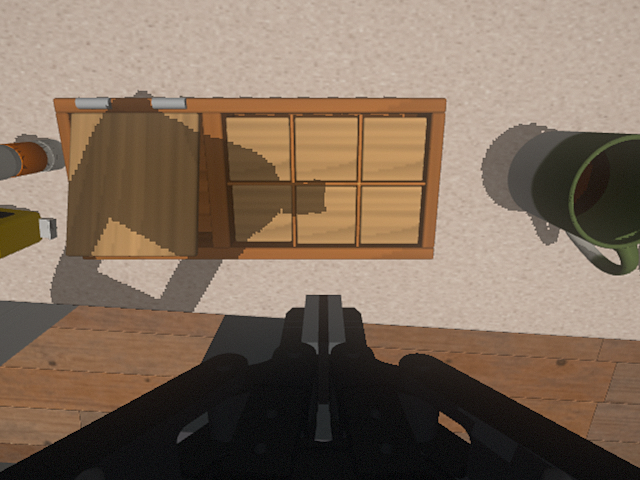

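The hatch stands ajar, with its near edge raised at about (135,255). The near-left tile is sunk, and the mug, tape measure and glue stick have not moved.

```bash
python3 -c "
from bench import ctrl
print(ctrl.hand_in())"
```

```text
the job is handed in; nothing more can be done
None
```

I found the button at the near tile beside the hatch, pressed it fully in, left the hatch standing ajar with the mug, tape measure and glue stick untouched, and handed the job in at about 15 s; the hand-in returned no verdict.

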